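# Hold the contact probe square on the red spot

### The job

Spot-check the red-marked test piece: lift the orange spring-tipped hand probe out of its stand and set its tip inside the red spot, with the probe square (perpendicular) to the tilted face of the piece, pressed gently so that the spring tip is about half-way in, not jammed hard against its stop. Finish while still holding the probe there, keeping it still and not letting go. Leave the yellow-marked piece alone, do not push either tilting table to another angle, and do not disturb the two tool holders and the collet nut standing nearby.

Things in the scene. Friction and masses are not known exactly. Their poses are not given: they have to be found in the camera images.
- probe_center (a point): Centre of the orange grip of the loose hand probe (0.2 kg); z runs along the probe away from its tip (up in the stand). Grip: diameter 26, 60 mm long (30 mm either way of this point), black cap diameter 20 reaching 35 mm above the point. Below the grip a steel nose, diameter 14, ends 75 mm below the point; the spring tip sticks out 14 mm more: the relaxed tip ends 89 mm below this point.
- tip_end (a point): End of the probe's spring tip, a brass ball of diameter 6 mm on a thin stem, on the probe's axis; z as for the probe.
- probe_tip (a joint): How far the spring tip is pushed into the nose: 0 = relaxed, 0.012 m = hard against its stop. The push needed is 1 N to begin, rising by 0.4 N per mm to 5.8 N at the stop; about half-way (6 mm) is 3.4 N.
- stand_top (a point): Centre of the top of the fixed grey round stand, diameter 44 mm (black foot disc diameter 68), 65 mm high, with an upright hole of diameter 17 mm. The probe stands upright in it, nose and tip in the hole, the underside of its grip resting on this top. Lifted straight up by 60 mm it is clear of the hole.
- red_spot (a point): Centre of the red spot (painted disc, diameter 18 mm) on the upper face of an aluminium piece 62 x 54 mm, clamped on the tilting plate of red_table. z is the face's outward normal, x points up the slope, y along the hinge. The face is tilted 11 to 24 degrees. Two steel toe clamps, 2 mm proud of the face, lie beyond 25 mm either way along y.
- red_table: Small fixed tilting table carrying the red-marked piece: dark steel base 140 x 100 x 18 mm, origin at the centre of its underside, x along its length towards its raised end; steel plate 115 x 76 x 14 mm hinged at the low (-x) end, held at its angle by stiff friction. All of it is below 110 mm.
- yellow_spot (a point): The same kind of spot in yellow, on the other piece, not to be touched; axes as for red_spot.
- yellow_table: Second tilting table, same in shape and size, carrying the yellow-marked piece.
- holder_a: Loose bystander: dark steel tool holder standing upright, diameter 40 mm, 87 mm high; origin at the centre of its underside.
- holder_b: Loose bystander: dark steel tool holder standing upright, diameter 44 mm, 82 mm high; origin at the centre of its underside.
- nut: Loose bystander: round steel collet nut, diameter 42 mm, 32 mm high; origin at the centre of its underside.
There are look-alikes about, which are no part of the job. Of the things that look like the part that bears probe_center, the middle-sized one is meant.

How it is judged (in metres and radians):
On the way:
1. the probe is lifted clear of its stand (distance between probe_center and stand_top above 0.1 m), for 0.2 s.
At the end, for the whole second after the job is handed in: The fingers hold the probe still; its tip is in contact within 10 mm of the centre of the red spot, the probe's axis within 0.12 rad (7 degrees) of the face's normal, the spring tip pushed in between 2.5 and 10.5 mm, and the contact force between 1.2 and 8 N (distance between tip_end and red_spot below 0.01 m and angle between the z axis of probe_center and the z axis of red_spot, either way round below 0.12 rad and value of joint probe_tip between 0.0025 and 0.0105 m and contact force between probe and red_table between 1.2 and 8 N and contact force between the fingers and probe above 2 N and linear speed of probe below 0.01 m/s); the arm keeps its last pose, push and grip.
It fails at once if the probe is pressed hard (over 15 N) on the red-marked piece or its table (contact force between probe and red_table above 15 N).
It fails at once if the red tilting table is pushed to another angle (distance of red_spot from where it was at the start of the episode above 0.004 m).
It fails at once if the yellow tilting table is pushed to another angle (distance of yellow_spot from where it was at the start of the episode above 0.004 m).
It fails at once if the yellow-marked piece or its table is touched (contact force between any of probe, the arm, the fingers and yellow_table above 0.5 N).
It fails at once if a tool holder or the nut is moved by more than 25 mm (distance of any of holder_a, holder_b, nut from where it was at the start of the episode above 0.025 m).
It also fails if it takes over 34 s, if anything falls off the work surface, if the arm or the gripper's body presses on something with over 40 N, if the wrist force passes 120 N, or if a joint passes its speed limit or range.

### The arm

A 6-joint arm with a two-finger parallel gripper is mounted at the origin on the work surface. World frame = base frame: x ahead of the robot, y to its left, z up, the work surface at z = 0. Lengths are in mm, angles in rad, forces in N, time in s.
With the tool pointing down it reaches from about 400 to 925 mm from the base axis. Payload 12.5 kg.
Tool frame: the origin (TCP) lies on the centre line of the jaws, within the pads' length; the fingertips stand 8 mm ahead of it and the grasp point (between the pads) lies 11 mm behind it; z points along the fingers, x is the direction in which the jaws open and shut, and the axes are right-handed (so a half turn about z gives the same grasp; the last joint's range is limited). The gripper opens to 95 mm and grips with 3 to 60 N. Pads are 20 mm wide; open, the fingers measure 119 mm over their backs; the gripper's body (75 mm by 180 mm) begins 59 mm behind the grasp point.
Start: joints at [-1.357, 0.491, 1.559, -0, 1.092, -0.106], TCP at [196.508, -593.321, 222.661] pointing down, gripper open.
Joint ranges: [-3.1, 3.1], [-0.84, 2.19], [0.05, 2.79], [-1.13, 4.28], [0.06, 2.93], [-2.69, 2.69]. Speed limits (rad/s): [2.22, 2.22, 2.79, 3.14, 3.14, 3.14].

### API

Orientations are given as [roll, pitch, yaw] about the fixed x, y, z axes, in that order (R = Rz(yaw) Ry(pitch) Rx(roll)).
In Python, from cell import env gives the robot as it stands. The module is installed in compiled form; this text tells all that it offers.
- The arm moves only by the tool send_rows, never from a script. Its argument "moves" is a list that holds one entry, the list of rows, each a list of 6 numbers: the shift along the tool's x, y, z as a fraction of full scale, then the turn, a rotation vector about the tool's x, y, z as a fraction of full scale. A call has 1 to 12 rows; each row is the pose to reach, as a shift and turn from the pose commanded when the call began, along the tool's axes at that moment; what a row does not reach only later rows make up. Full scale, the value 1, is 0.3 m for a shift and 90 degrees for a turn. A row lasts 1/12 s, in which the tool goes at most 41.7 mm and 7.16 degrees, less where a joint would pass 70% of its speed; a pose out of reach is approached as far as the arm can. A call with a number of a shift or a turn outside -1 to 1 is refused whole. A call with a gripper value outside its range is refused whole. "grip" is the gripper's target within -1 to 1 (shut at 1, half-way at 0, fully open at -1), set as the call begins (left out, the last holds). The fingers move at their own pace and stop on an object; the grip force is fixed at half the most. Time passes only in rows, so rows that repeat a pose let the fingers close. It gives the time, the measured TCP pose, the force and the opening at its end, in the units of the state.
- env.state(): the state, without advancing time (a new reading comes with each control period).
- env.read_camera(name): name is "scene" or "top" or "wrist"; returns a dict with "image" (384x512x3 uint8, red, green, blue), "mtx" (3x3 intrinsics, pixels), "T" (4x4, takes a point from camera to world coordinates); the wrist camera has in their place "mount" (4x4, takes a point from camera to tool coordinates, whose origin is the TCP and whose axes are the tool frame's). Camera axes: x right, y up, looking along -z (the intrinsics and any distortion apply to the point x, -y, -z); pixel columns grow to the right and rows downward; lengths in mm; the calibration is good to about 2 mm. A picture is of the moment at which its call begins: read the wrist's pose just before it. There is no depth.
- env.job_done(): hands the job in, once; it reports no verdict.
Trained networks look in the newest picture that a camera, given by its name, has taken for a name from the list of things; names that differ only in an ending like _2 or _b are one class to them, and where a whole thing is asked for, a point or a joint stands for the part that bears it (a point fixed in the world has none). Each returns a list of dicts, best first, with "confidence" (0 to 1); they miss things now and then, are a little off and sometimes report something else, mostly with a low value. They report only what shows in the picture. A call takes as long as a camera call. They do not tell look-alikes from the thing itself.
- env.look_for(camera, thing): "xy" ([column, row] in pixels, amid what is visible of it).
- env.outline_of(camera, thing): "region" (384x512 bool, what is visible of it) and "xy" ([column, row] in pixels, amid what is visible of it).
The state is a dict: "t": time; "joints": joint angles; "qvel": joint speeds; "tau": joint torques, N m; "eef_pos": TCP position; "tcp_rot": TCP orientation; "ft_force": force on the tool from outside, world axes, zero at the start; "moment": the same for the moment, N m; "opening": opening from 0.0 (shut) to 1.0 (fully open).
Only numpy, scipy, OpenCV 4.12 (cv2) and the standard library are available. Lean on these libraries where they do the work, as an engineer would, in place of code of your own. Each camera call takes 0.05 s, during which the arm holds its last target. There are 200 camera calls.

## Working session

There is one attempt and no reset: what is moved stays moved. The work goes in short steps, Python scripts to look and compute and a tool call to move; the robot and the scene stay as the last step left them, time stands still between calls to the robot, and variables do not carry over. Pictures are saved under pics/ and viewed, about 8 in all and at most 12, crops included, and the job is handed in when it is done.

Besides the shell and the picture viewer there is one more tool, called in YAML: its name, and indented under it one key for each argument. send_rows: Moves the arm, as the interface text tells. Its arguments: {"type":"object","properties":{"moves":{"type":"array","items":{"type":"array","items":{"type":"array","items":{"type":"number"}}}},"grip":{"type":"number"}},"required":["moves"]}

```bash
mkdir -p pics; cat > h.py <<'E'
import numpy as np, cv2, json
from cell import env
from scipy.spatial.transform import Rotation as R
def save(im,n): cv2.imwrite('pics/'+n,cv2.cvtColor(im,cv2.COLOR_RGB2BGR))
def toolT(s=None):
    s=s or env.state(); T=np.eye(4); T[:3,:3]=R.from_euler('xyz',s['tcp_rot']).as_matrix(); T[:3,3]=s['eef_pos']; return T
def ray(c,T,uv):
    K=c['mtx']; d=np.array([(uv[0]-K[0,2])/K[0,0],-(uv[1]-K[1,2])/K[1,1],-1.]); d=T[:3,:3]@d
    return T[:3,3],d/np.linalg.norm(d)
def atz(c,T,uv,z):
    o,d=ray(c,T,uv); return o+d*(z-o[2])/d[2]
def proj(c,T,p):
    q=np.linalg.inv(T)@np.append(p,1); K=c['mtx']
    return np.array([K[0,0]*q[0]/-q[2]+K[0,2],K[1,1]*-q[1]/-q[2]+K[1,2]])
def tri(rays):
    A=np.zeros((3,3));b=np.zeros(3)
    for o,d in rays:
        M=np.eye(3)-np.outer(d,d);A+=M;b+=M@o
    return np.linalg.solve(A,b)
E
python3 - <<'E'
from h import *
s=env.state();print(s)
ims=[]
for n in ['scene','top']:
    c=env.read_camera(n);print(n,[k for k in c],c['mtx'].tolist(),c['T'].round(3).tolist())
    for t in ['probe_center','stand_top','red_spot','yellow_spot','red_table','holder_a','nut']:
        print(t,[(np.round(d['xy']).tolist(),round(d['confidence'],2)) for d in env.look_for(n,t)])
    save(c['image'],n+'.png'); 
w=env.read_camera('wrist');save(w['image'],'wrist.png');print(w['mtx'],w['mount'])
E
```

```text
{'t': 0.0, 'joints': array([-1.35661205e+00,  4.91555880e-01,  1.55946557e+00, -7.75059872e-06,
        1.09168987e+00, -1.05604070e-01]), 'qvel': array([-1.31667723e-04, -2.10093816e-04,  3.60422194e-05, -2.02827576e-03,
       -3.91238028e-04,  4.71878690e-04]), 'tau': array([ 2.28442397e-03, -6.12625051e+01, -2.58178639e+01,  6.93399156e-02,
        4.82590939e-02, -9.19180047e-05]), 'eef_pos': array([ 196.44450709, -593.07147078,  222.05847718]), 'tcp_rot': array([-3.14148157e+00,  1.11315849e-03, -1.25100434e+00]), 'ft_force': array([ 0.90960903, -0.67336736, -1.07300094]), 'moment': array([-0.02494215,  0.07843521, -0.00845803]), 'opening': 1.001401305425528}
scene ['image', 'mtx', 'T'] [[492.8499680105037, 0.0, 252.0126808363384], [0.0, 492.8499680105037, 184.95764831622273], [0.0, 0.0, 1.0]] [[0.889, -0.273, 0.367, 931.832], [0.457, 0.567, -0.686, -752.063], [-0.021, 0.778, 0.629, 763.586], [0.0, 0.0, 0.0, 1.0]]
probe_center [([164.0, 283.0], 0.91), ([380.0, 184.0], 0.73), ([135.0, 255.0], 0.64), ([106.0, 248.0], 0.61)]
stand_top [([138.0, 287.0], 0.89), ([267.0, 190.0], 0.16
[... 511 characters left out ...]
0, 0.0, 1.0]]
probe_center [([384.0, 205.0], 0.73), ([361.0, 280.0], 0.68), ([367.0, 246.0], 0.54)]
stand_top [([353.0, 247.0], 0.76)]
red_spot [([232.0, 198.0], 0.97)]
yellow_spot [([125.0, 218.0], 0.69)]
red_table []
holder_a [([170.0, 117.0], 0.81), ([209.0, 258.0], 0.6)]
nut [([318.0, 147.0], 0.73)]
[[334.03624672   0.         251.81496934]
 [  0.         334.03624672 189.78660251]
 [  0.           0.           1.        ]] [[ 9.99999464e-01 -2.21660750e-04 -1.01164372e-03  2.39243360e-01]
 [-4.97074468e-04 -9.59685121e-01 -2.81076896e-01 -8.04363385e+01]
 [-9.08555715e-04  2.81077248e-01 -9.59684716e-01 -1.62426266e+02]
 [ 0.00000000e+00  0.00000000e+00  0.00000000e+00  1.00000000e+00]]
```

View pics/scene.png

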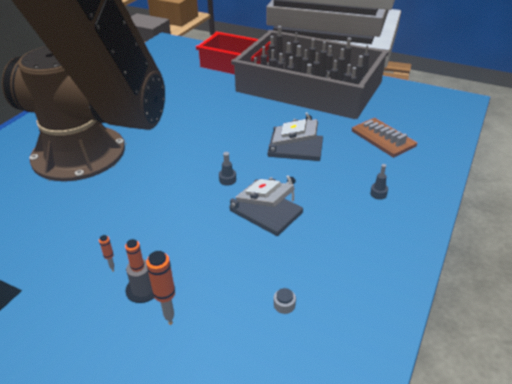

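View pics/top.png

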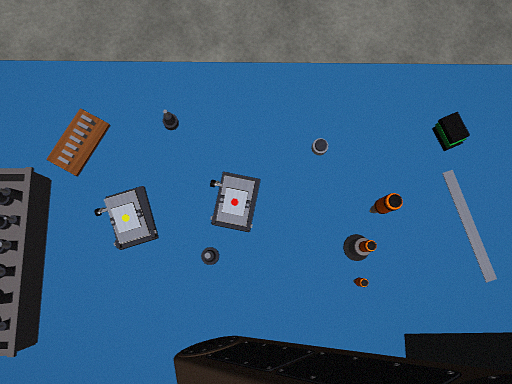

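The scene view shows three orange probes at about (160,275), (135,255) and (106,248). The middle-sized one stands in the black-footed stand, and the red spot is at (264,187). In the top view, the stand probe is at (368,245) and the red spot at (235,202).

```bash
python3 - <<'E'
from h import *
cs=env.read_camera('scene');ct=env.read_camera('top')
def big(im,x0,y0,x1,y1,k):
    return cv2.resize(im[y0:y1,x0:x1],None,fx=k,fy=k,interpolation=cv2.INTER_CUBIC)
a=big(cs['image'],90,225,190,335,4);b=big(ct['image'],330,180,430,290,4)
c=big(cs['image'],215,165,315,240,4);d=big(ct['image'],195,160,295,235,4)
m=np.vstack([np.hstack([a,b]),np.hstack([c,d])]);m=cv2.resize(m,None,fx=.8,fy=.8);save(m,'crop1.png');print(m.shape)
for n in ('scene','top'):
    for t in ['probe_center','red_spot']:
        for o in env.outline_of(n,t):
            r=o['region'];ys,xs=np.nonzero(r);print(n,t,o['confidence'],xs.min(),xs.max(),ys.min(),ys.max(),xs.mean(),ys.mean())
p=lambda a,b:tri([ray(cs,cs['T'],a),ray(ct,ct['T'],b)]).round(1)
print('spot',p((264,187),(235,202)),'cap',p((134,243.5),(370,245)))
print(atz(cs,cs['T'],(134,243.5),130),atz(ct,ct['T'],(370,245),130))
print('bigcap',p((159,258),(394,202)),'holderA/B',atz(ct,ct['T'],(171,121),60),atz(ct,ct['T'],(210,256),60), atz(ct,ct['T'],(362,283),60))
print(atz(ct,ct['T'],(320,146),32),'yel',atz(ct,ct['T'],(126,218),60))
E
```

```text
(592, 640, 3)
scene probe_center 0.76 99 113 234 267 106.812734082397 248.374531835206
scene probe_center 0.72 126 144 239 271 134.76666666666668 255.06222222222223
scene probe_center 0.72 147 175 250 323 162.199066874028 281.08475894245726
scene red_spot 0.85 237 295 176 206 266.63775510204084 191.84948979591837
top probe_center 0.9 370 402 193 212 387.3095768374165 203.39866369710467
top probe_center 0.66 354 367 278 285 360.77647058823527 281.5764705882353
top probe_center 0.55 359 376 240 251 367.4488636363636 245.7159090909091
top red_spot 0.75 211 254 175 224 234.70218579234972 199.32172131147541
spot [552.5  10.2  68.8] cap [ 443.8 -298.   125.2]
[ 447.34590186 -301.41971423  130.        ] [ 443.71633049 -296.40362564  130.        ]
bigcap [ 536.1 -340.8  172.7] holderA/B [759.71590627 171.94286983  60.        ] [422.30710607  68.74092052  60.        ] [ 356.61772207 -293.82769167   60.        ]
[ 703.32544022 -209.99302557   32.        ] yel [513.97735064 272.16759495  60.        ]
```

View pics/crop1.png

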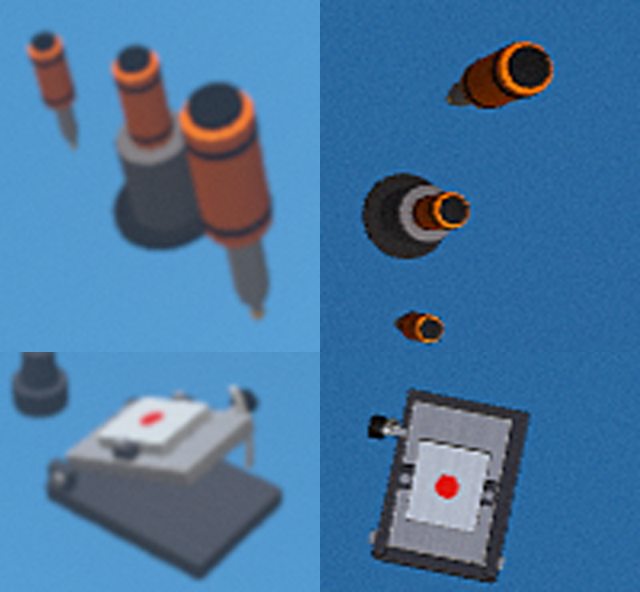

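```bash
cat >> h.py <<'E'
def row(Tt,T0=None):
    D=np.linalg.inv(toolT() if T0 is None else T0)@Tt
    return np.r_[D[:3,3]/300,R.from_matrix(D[:3,:3]).as_rotvec()/(np.pi/2)].round(4).tolist()
def pose(p,r):
    T=np.eye(4);T[:3,:3]=R.from_euler('xyz',r).as_matrix();T[:3,3]=p;return T
E
python3 - <<'E'
from h import *
print(row(pose([490,-40,230],[np.pi,0,-1.3])))
E
```

```text
[-1.4434, -1.5085, -0.0245, -0.0, -0.0, 0.0312]
```

send_rows:
  moves:
    - [[-0.72, -0.755, -0.012, 0, 0, 0], [-0.72, -0.755, -0.012, 0, 0, 0], [-0.72, -0.755, -0.012, 0, 0, 0], [-0.72, -0.755, -0.012, 0, 0, 0], [-0.72, -0.755, -0.012, 0, 0, 0], [-0.72, -0.755, -0.012, 0, 0, 0], [-0.72, -0.755, -0.012, 0, 0, 0], [-0.72, -0.755, -0.012, 0, 0, 0], [-0.72, -0.755, -0.012, 0, 0, 0], [-0.72, -0.755, -0.012, 0, 0, 0], [-0.72, -0.755, -0.012, 0, 0, 0]]

```text
t: 2.07
eef_pos: [343.6, -317.6, 226.4]
tcp_rot: [-3.142, -0.001, -1.251]
ft_force: [-0.5, 0.4, 0.7]
opening: 0.999
```

```bash
cat >> h.py <<'E'
def shot(name):
    T=toolT();c=env.read_camera('wrist');c['T']=T@c['mount'];np.savez('pics/'+name+'.npz',image=c['image'],mtx=c['mtx'],T=c['T'],tool=T);save(c['image'],name+'.png');return c
def load(name):
    d=np.load('pics/'+name+'.npz');return {k:d[k] for k in d}
E
python3 - <<'E'
from h import *
c=shot('w1')
for o in env.outline_of('wrist','probe_center'):
    ys,xs=np.nonzero(o['region']);print(o['confidence'],xs.min(),xs.max(),ys.min(),ys.max())
print(env.look_for('wrist','stand_top'))
print(env.state()['t'],env.state()['eef_pos'],proj(c,c['T'],[444,-298,130]))
E
```

```text
0.91 217 240 139 166
0.58 255 288 46 83
[{'xy': [258.8, 80.3], 'confidence': 0.57}]
2.2167 [ 343.19102407 -317.98542984  226.1063182 ] [268.90946277  61.79107006]
```

View pics/w1.png

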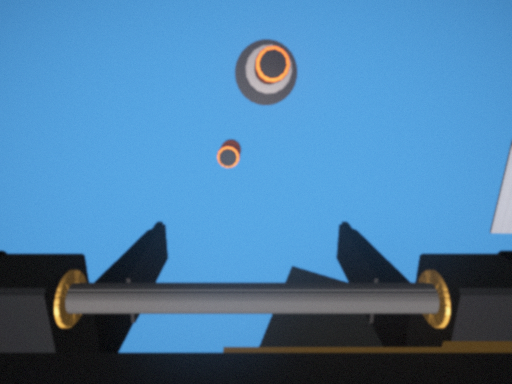

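send_rows:
  moves:
    - [[-0.72, -0.755, -0.012, 0, 0, 0.03], [-0.72, -0.755, -0.012, 0, 0, 0.03], [-0.72, -0.755, -0.012, 0, 0, 0.03], [-0.72, -0.755, -0.012, 0, 0, 0.03], [-0.72, -0.755, -0.012, 0, 0, 0.03], [-0.72, -0.755, -0.012, 0, 0, 0.03], [-0.72, -0.755, -0.012, 0, 0, 0.03], [-0.72, -0.755, -0.012, 0, 0, 0.03], [-0.72, -0.755, -0.012, 0, 0, 0.03], [-0.72, -0.755, -0.012, 0, 0, 0.03], [-0.72, -0.755, -0.012, 0, 0, 0.03]]

```text
t: 3.13
eef_pos: [490.5, -41.7, 229.6]
tcp_rot: [3.141, 0.0, -1.299]
ft_force: [-1.0, -0.1, 0.8]
opening: 0.998
```

```bash
python3 - <<'E'
from h import *
c=shot('w2')
print([(o['xy'],o['confidence']) for o in env.look_for('wrist','red_spot')])
print(env.state()['t'],env.state()['eef_pos'],env.state()['tcp_rot'])
print(row(pose([600,70,230],[np.pi,0,-1.3])))
E
```

```text
[([217.6, 84.5], 0.56), ([137.2, 194.1], 0.51)]
3.2333 [490.3707732  -42.09531114 229.75368691] [ 3.14130261e+00 -8.27278685e-05 -1.30001044e+00]
[-0.2623, -0.4521, -0.001, 0.0002, -0.0001, -0.0]
```

View pics/w2.png

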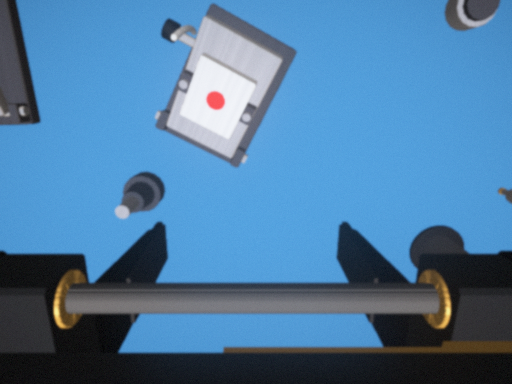

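w1 shows the stand probe's cap at (272,64), within 4 px of the prediction. w2 shows the red spot at (216,100), the piece, both clamps and the hinge at the lower end. I'll take a second view for stereo.

send_rows:
  moves:
    - [[-0.2, -0.4, 0, 0, 0, 0], [-0.2, -0.4, 0, 0, 0, 0], [-0.2, -0.4, 0, 0, 0, 0], [-0.2, -0.4, 0, 0, 0, 0], [-0.2, -0.4, 0, 0, 0, 0], [-0.2, -0.4, 0, 0, 0, 0], [-0.2, -0.4, 0, 0, 0, 0]]

```text
t: 3.82
eef_pos: [589.2, 47.9, 229.8]
tcp_rot: [3.141, -0.0, -1.299]
ft_force: [-0.9, -0.6, 0.3]
opening: 1.001
```

```bash
python3 - <<'E'
from h import *
c=shot('w3');a=load('w2');st=env.state();print(st['t'],st['eef_pos'])
cs=env.read_camera('scene');ct=env.read_camera('top')
np.savez('pics/st.npz',s=cs['image'],t=ct['image'])
def red(im):
    f=im.astype(int);m=((f[...,0]>150)&(f[...,1]<90)&(f[...,2]<90)).astype(np.uint8)
    n,l,s,ce=cv2.connectedComponentsWithStats(m);o=np.argsort(-s[1:,4])[:3]+1;return [(s[i,4],ce[i].round(1).tolist()) for i in o]
for q in (a,c,ct): print(red(q['image']))
A=cv2.resize(a['image'][0:170,140:310],None,fx=2.3,fy=2.3,interpolation=cv2.INTER_CUBIC)
p=proj(c,c['T'],[552,10,69]).round().astype(int);print(p)
x0,y0=max(p[0]-85,0),max(p[1]-100,0);print(x0,y0)
B=cv2.resize(c['image'][y0:y0+170,x0:x0+170],None,fx=2.3,fy=2.3,interpolation=cv2.INTER_CUBIC)
m=np.hstack([A,B]);save(m,'crop2.png')
E
```

```text
3.8667 [589.27397621  47.90084647 229.98566433]
[(np.int32(1), [210.0, 97.0]), (np.int32(1), [217.0, 100.0]), (np.int32(1), [211.0, 105.0])]
[(np.int32(7), [277.0, 219.9]), (np.int32(3), [274.0, 221.0]), (np.int32(2), [279.5, 218.5])]
[(np.int32(13), [65.0, 155.8]), (np.int32(8), [93.4, 116.2]), (np.int32(8), [59.1, 141.4])]
[277 219]
192 119
```

View pics/crop2.png

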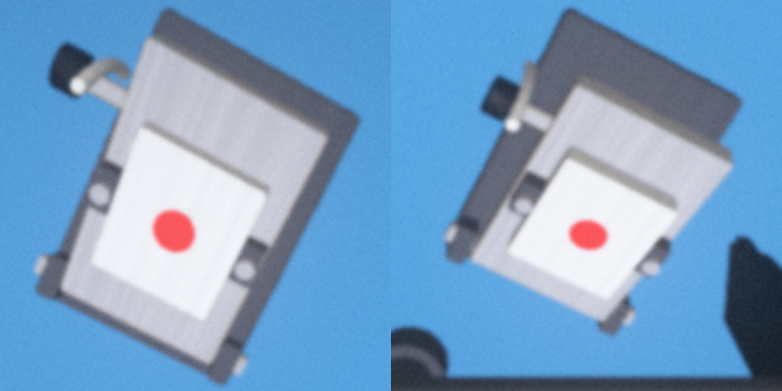

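```bash
cat > fit.py <<'E'
from h import *
from scipy.optimize import least_squares
obs=[]
for n,s in (('w2',(216,100)),('w3',(277,221))):
    c=load(n);im=cv2.GaussianBlur(c['image'],(3,3),0).astype(int)
    R_=im[...,0]-im[...,1]>80
    x0,y0=s;sub=np.zeros(R_.shape,bool);sub[y0-70:y0+70,x0-70:x0+70]=1
    rm=R_&sub;ys,xs=np.nonzero(rm);spot=(xs.mean(),ys.mean())
    w=((im.min(2)>205)|rm)&sub
    k,l,st,ce=cv2.connectedComponentsWithStats(w.astype(np.uint8));L=l[int(spot[1]),int(spot[0])]
    m=(l==L).astype(np.uint8);m=cv2.morphologyEx(m,cv2.MORPH_OPEN,np.ones((7,7)))
    cn=max(cv2.findContours(m,cv2.RETR_EXTERNAL,cv2.CHAIN_APPROX_NONE)[0],key=cv2.contourArea)
    h=cv2.convexHull(cn);q=cv2.approxPolyN(h,4,ensure_convex=True).reshape(-1,2).astype(float)
    print(n,spot,rm.sum(),m.sum(),q.round(1).tolist());obs.append((c,np.array(spot),q))
def frame(p):
    t,y=p[3],p[4];Rm=R.from_euler('ZY',[y,-t]).as_matrix();return Rm
def model(p):
    Rm=frame(p);hx,hy=31,27
    return [p[:3]+Rm@np.array([a*hx,b*hy,0]) for a,b in((1,1),(1,-1),(-1,-1),(-1,1))]
def res(p):
    e=[];M=model(p)
    for i,(c,s,q) in enumerate(obs):
        P=np.array([proj(c,c['T'],m) for m in M])
        for k in P: e+=list(k-q[np.argmin(np.hypot(*(q-k).T))])
        sp=p[:3]+frame(p)@np.array([p[5],p[6],0]);e+=list(proj(c,c['T'],sp)-s)
    return np.array(e)
r=least_squares(res,[552,10,68,.3,-.21,0,0],loss='soft_l1')
p=r.x;print('pose',p.round(3),'tilt deg',np.degrees(p[3]),'resid',res(p).round(1).reshape(-1,2).tolist())
sp=p[:3]+frame(p)@[p[5],p[6],0];n=frame(p)[:,2]
print('spot',sp,'n',n,'rms',r.cost)
J=r.jac;print('std',np.sqrt(np.diag(np.linalg.pinv(J.T@J))).round(4))
ct=env.read_camera('top');print('top pred',proj(ct,ct['T'],sp));cs=env.read_camera('scene');print('scene pred',proj(cs,cs['T'],sp))
# probe
print('stand probe', atz(load('w1'),load('w1')['T'],(272,64),130))
np.savez('spot.npz',sp=sp,n=n,x=frame(p)[:,0])
E
python3 fit.py
```

```text
w2 (np.float64(215.28853754940712), np.float64(100.12648221343873)) 253 3723 [[258.0, 85.0], [229.0, 141.0], [177.0, 115.0], [199.0, 54.0]]
w3 (np.float64(277.3231707317073), np.float64(220.72560975609755)) 164 2572 [[319.0, 212.0], [285.0, 253.0], [238.0, 234.0], [269.0, 187.0]]
pose [ 5.51797e+02  9.43000e+00  7.63630e+01  2.76000e-01 -2.09000e-01
  5.52000e-01  6.40000e-01] tilt deg 15.841292556918924 resid [[2.1, -0.3], [-1.1, -0.6], [-1.1, 0.9], [-0.0, 0.5], [-0.3, -0.4], [-0.1, 0.5], [-1.5, 0.0], [1.0, 0.0], [3.1, -2.5], [0.3, 0.7]]
spot [552.44895035   9.94566355  76.51322579] n [-0.26703793  0.05661581  0.96202151] rms 8.699185150842542
std [0.5011 0.5298 1.7225 0.0302 0.0126 1.003  0.9096]
top pred [234.66975967 201.01602044]
scene pred [263.21817912 184.48740796]
stand probe [ 443.2869687  -300.62784064  130.        ]
```

```bash
cat > fit2.py <<'E'
from h import *
from scipy.optimize import least_squares
W=[load('w2'),load('w3')];off=[(0,140,0),(391,192,119)]
cv=lambda i,q:[((x-off[i][0]+.5)/2.3-.5+off[i][1],(y+.5)/2.3-.5+off[i][2]) for x,y in q]
# order (+,+)(+,-)(-,-)(-,+): top, right, bottom, left
pc=[[(145,126),(268,188),(206,320),(92,262)],[(572,152),(675,207),(606,300),(510,252)]]
pl=[[(150,38),(327,135),(213,362),(63,290)],[(582,82),(731,163),None,(472,262)]]
def sub(i,q):
    g=cv2.cvtColor(W[i]['image'],cv2.COLOR_RGB2GRAY)
    return cv2.cornerSubPix(g,np.float32(q).reshape(-1,1,2),(3,3),(-1,-1),(3,30,.01)).reshape(-1,2)
PC=[np.array(cv(i,pc[i])) for i in (0,1)]
PS=[sub(i,PC[i]) for i in (0,1)];print([(a-b).round(1).tolist() for a,b in zip(PS,PC)])
SP=[(215.29,100.13),(277.32,220.73)]
st=[env.read_camera('top'),env.read_camera('scene')];sto=[(234.7,202),(264,187)]
fr=lambda p:R.from_euler('ZY',[p[4],-p[3]]).as_matrix()
S=((1,1),(1,-1),(-1,-1),(-1,1))
def res(p,PC,useP):
    Rm=fr(p);e=[]
    for i,c in enumerate(W):
        for k,(a,b) in enumerate(S):
            e+=list(proj(c,c['T'],p[:3]+Rm@[a*31,b*27,0])-PC[i][k])
            if useP and pl[i][k]: e+=list(proj(c,c['T'],p[:3]+Rm@[a*57.5+p[7],b*38+p[8],-p[9]])-cv(i,[pl[i][k]])[0])
        e+=list(proj(c,c['T'],p[:3]+Rm@[p[5],p[6],0])-SP[i])
    for c,o in zip(st,sto): e+=list((proj(c,c['T'],p[:3]+Rm@[p[5],p[6],0])-o)*.4)
    return np.array(e)
for name,P,u in (('man',PC,0),('sub',PS,0),('man+plate',PC,1),('sub+plate',PS,1)):
    r=least_squares(lambda p:res(p,P,u),[552,10,70,.3,-.21,0,0,0,0,8],loss='soft_l1');p=r.x
    sp=p[:3]+fr(p)@[p[5],p[6],0];print(name,p.round(3),'tilt',np.degrees(p[3]).round(2),'cost',round(r.cost,2),'spot',sp.round(1),np.abs(r.fun).max().round(1))
np.savez('spot.npz',sp=sp,n=fr(p)[:,2],x=fr(p)[:,0])
E
python3 fit2.py
```

```text
[[[-1.3, 0.2], [-0.9, 2.6], [-1.2, -0.1], [-0.4, 0.2]], [[0.0, 0.0], [-0.1, 1.6], [-0.0, 0.0], [-1.4, -1.3]]]
man [ 5.53158e+02  9.16700e+00  6.99420e+01  2.93000e-01 -2.01000e-01
 -1.86600e+00  3.16000e-01  0.00000e+00  0.00000e+00  8.00000e+00] tilt 16.76 cost 6.04 spot [551.5   9.8  69.4] 1.7
sub [ 5.52429e+02  9.81700e+00  6.95690e+01  3.32000e-01 -2.12000e-01
 -1.00000e+00 -1.90000e-01  0.00000e+00  0.00000e+00  8.00000e+00] tilt 19.03 cost 4.57 spot [551.5   9.8  69.2] 2.1
man+plate [ 5.53142e+02  9.27600e+00  7.03340e+01  3.34000e-01 -1.94000e-01
 -1.80400e+00  2.30000e-01 -9.43000e-01 -6.93000e-01  1.37160e+01] tilt 19.16 cost 12.76 spot [551.5   9.8  69.7] 2.3
sub+plate [ 5.52381e+02  9.87000e+00  6.96140e+01  3.51000e-01 -2.00000e-01
 -9.38000e-01 -2.18000e-01  1.40000e-02 -1.02700e+00  1.31990e+01] tilt 20.09 cost 10.58 spot [551.5   9.8  69.3] 2.7
```

```bash
python3 - <<'E'
from h import *
sp=np.load('spot.npz')['sp'];T0=toolT();m=load('w3');mount=np.linalg.inv(m['tool'])@m['T']
Rt=T0[:3,:3]@R.from_euler('y',-40,degrees=True).as_matrix()
Rc=Rt@mount[:3,:3];look=-Rc[:3,2]
up=Rc[:,1]
cam=sp-280*look-40*up*1.0
T=np.eye(4);T[:3,:3]=Rt;T[:3,3]=cam-Rt@mount[:3,3]
print(cam,look,T[:3,3]);print(row(T));print('open fingers',[ (T@np.array([s*60,0,8,1]))[:3].round() for s in(-1,1)], 'body',[(T@np.array([s*90,0,-70,1]))[:3].round() for s in(-1,1)])
E
```

```text
[ 638.54791519 -152.44452183  283.96587448] [-0.43609398  0.51782115 -0.73599137] [532.99219497 -73.37175131 159.62884928]
[0.3414, 0.2925, 0.2348, 0.0, -0.4444, -0.0]
open fingers [array([519., -24., 192.]), array([ 544., -113.,  115.])] body [array([527., -50., 271.]), array([ 564., -183.,  155.])]
```

send_rows:
  moves:
    - [[0.34, 0.29, 0.2, 0, -0.444, 0], [0.34, 0.29, 0.2, 0, -0.444, 0], [0.34, 0.29, 0.2, 0, -0.444, 0], [0.34, 0.29, 0.2, 0, -0.444, 0], [0.34, 0.29, 0.2, 0, -0.444, 0], [0.34, 0.29, 0.2, 0, -0.444, 0], [0.34, 0.29, 0.2, 0, -0.444, 0], [0.34, 0.29, 0.2, 0, -0.444, 0], [0.34, 0.29, 0.2, 0, -0.444, 0], [0.34, 0.29, 0.2, 0, -0.444, 0]]

```text
t: 5.0
eef_pos: [533.9, -71.5, 170.5]
tcp_rot: [-3.141, 0.695, -1.296]
ft_force: [0.2, 0.7, -0.0]
opening: 1.001
```

```bash
python3 - <<'E'
from h import *
c=shot('w4');sp=np.load('spot.npz')['sp'];p=proj(c,c['T'],sp).round().astype(int);print(p,env.state()['t'],env.state()['eef_pos'])
x0,y0=max(p[0]-90,0),max(p[1]-80,0);print(x0,y0)
B=cv2.resize(c['image'][y0:y0+160,x0:x0+180],None,fx=4,fy=4,interpolation=cv2.INTER_CUBIC);save(B,'crop3.png')
# next: probe pregrasp
print(row(pose([444,-299,190],[np.pi,0,-1.75])))
E
```

```text
[261 142] 5.05 [533.90473803 -71.43493904 170.62133872]
171 62
[0.4568, 0.4939, -0.4655, 0.0997, 0.4348, 0.2772]
```

View pics/crop3.png

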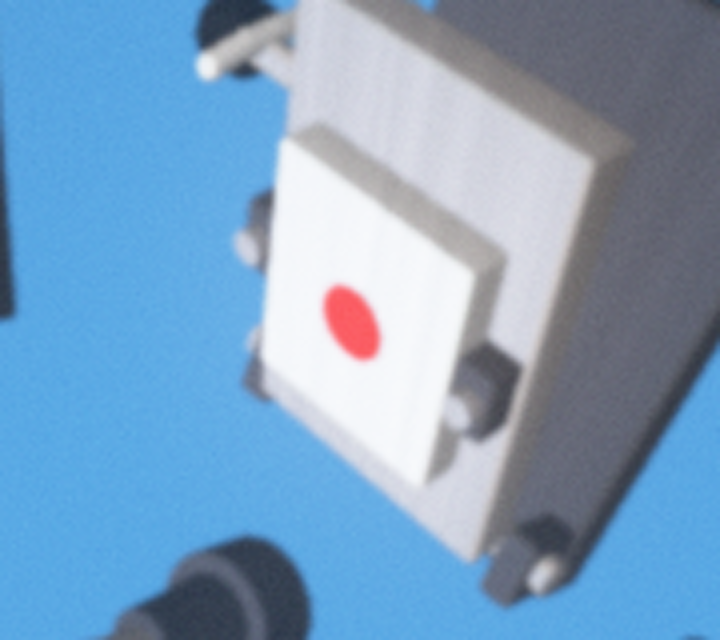

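The side view crop3 shows the face corners at (285,138), (474,268), (421,488) and (262,362), with the spot at (352,322). I'll add it to the fit.

```bash
sed -i "s/^W=.*/W=[load('w2'),load('w3'),load('w4')];off=[(0,140,0),(391,192,119),(0,171,62)];sc=[2.3,2.3,4]/; s/(x-off\[i\]\[0\]+.5)\/2.3/(x-off[i][0]+.5)\/sc[i]/; s/(y+.5)\/2.3/(y+.5)\/sc[i]/; s/(510,252)\]\]/(510,252)],[(285,138),(474,268),(421,488),(262,362)]]/; s/(472,262)\]\]/(472,262)],[None,(593,158),(474,562),None]]/; s/for i in (0,1)/for i in (0,1,2)/; s/^SP=.*/SP=[(215.29,100.13),(277.32,220.73),cv(2,[(352,322)])[0]]/" fit2.py
sed -i "s/^    sp=p/    print(r.fun.reshape(-1,2).round(1).tolist());sp=p/" fit2.py; python3 fit2.py
```

```text
[[[-1.3, 0.2], [-0.9, 2.6], [-1.2, -0.1], [-0.4, 0.2]], [[0.0, 0.0], [-0.1, 1.6], [-0.0, 0.0], [-1.4, -1.3]], [[-1.2, 0.3], [0.0, 0.0], [0.8, -1.6], [-0.5, -2.1]]]
[[-2.0, -1.1], [0.4, 1.4], [0.3, 0.3], [-0.7, 0.4], [-0.1, 0.2], [-2.2, 1.6], [1.7, 1.3], [1.4, -0.2], [-1.4, 0.1], [-0.3, -0.4], [-0.1, -1.9], [1.3, -0.3], [0.5, 0.5], [-0.4, -1.2], [0.6, -0.1], [-0.0, -0.2], [-0.4, -0.4]]
man [ 5.53006e+02  9.44000e+00  7.23470e+01  3.38000e-01 -1.92000e-01
 -1.44500e+00  3.58000e-01  0.00000e+00  0.00000e+00  8.00000e+00] tilt 19.36 cost 11.61 spot [551.7  10.1  71.9] 2.2
[[-1.2, -1.0], [0.5, -0.3], [0.5, 0.2], [-0.8, -0.5], [-0.1, 0.2], [-2.7, 2.0], [1.2, 0.6], [0.5, -0.7], [-0.7, 0.4], [-0.4, -0.4], [0.4, -1.9], [0.2, 0.7], [-0.3, 1.5], [0.4, 0.1], [0.8, -0.1], [-0.0, -0.1], [-0.4, -0.4]]
sub [ 5.52719e+02  1.00830e+01  7.19270e+01  3.67000e-01 -2.03000e-01
 -1.07500e+00 -2.03000e-01  0.00000e+00  0.00000e+00  8.00000e+00] tilt 21.04 cost 9.35 spot [551.7  10.1  71.5] 2.7
[[-2.1, -0.9], [-1.3, -1.1], [0.4, 1.8], [1.1, 0.1], [0.3, 0.1], [-0.4, 1.4], [-0.5, 0.1], [-1.1, 0.2], [-0.1, 0.2
[... 254 characters left out ...]
38100e+00  7.25040e+01  3.57000e-01 -1.94000e-01
 -1.37800e+00  4.06000e-01 -6.81000e-01 -2.14000e-01  1.30330e+01] tilt 20.46 cost 21.12 spot [551.8  10.   72. ] 2.8
[[-1.6, -0.9], [-1.4, -1.4], [0.4, -0.5], [1.2, 0.2], [0.7, 0.1], [-0.5, 1.0], [-0.7, -0.2], [-1.0, -0.3], [-0.1, 0.2], [-3.0, 2.1], [-2.6, 0.6], [1.0, 0.5], [1.8, 0.4], [0.6, -0.8], [-0.7, 0.6], [-0.8, -1.3], [-0.4, -0.5], [0.2, -1.8], [0.0, 0.5], [1.6, -0.1], [-0.1, 1.5], [0.9, 0.8], [0.6, 0.3], [0.9, -0.1], [-0.0, -0.1], [-0.4, -0.4]]
sub+plate [ 5.52673e+02  1.01240e+01  7.18420e+01  3.69000e-01 -1.97000e-01
 -1.03300e+00 -2.23000e-01  8.50000e-02 -8.04000e-01  1.23110e+01] tilt 21.12 cost 18.12 spot [551.7  10.1  71.5] 3.0
```

send_rows:
  moves:
    - [[0, 0, -0.2, 0.1, 0.435, 0.277], [0.15, 0.15, -0.3, 0.1, 0.435, 0.277], [0.3, 0.33, -0.4, 0.1, 0.435, 0.277], [0.457, 0.494, -0.466, 0.1, 0.435, 0.277], [0.457, 0.494, -0.466, 0.1, 0.435, 0.277], [0.457, 0.494, -0.466, 0.1, 0.435, 0.277], [0.457, 0.494, -0.466, 0.1, 0.435, 0.277], [0.457, 0.494, -0.466, 0.1, 0.435, 0.277], [0.457, 0.494, -0.466, 0.1, 0.435, 0.277], [0.457, 0.494, -0.466, 0.1, 0.435, 0.277], [0.457, 0.494, -0.466, 0.1, 0.435, 0.277], [0.457, 0.494, -0.466, 0.1, 0.435, 0.277]]

```text
t: 6.15
eef_pos: [444.3, -299.3, 188.9]
tcp_rot: [3.14, 0.003, -1.75]
ft_force: [0.4, -0.0, -0.2]
opening: 1.001
```

```bash
python3 - <<'E'
from h import *
c=shot('w5')
for z in(95,130):print(proj(c,c['T'],[444,-299,z]))
f=c['image'].astype(int);m=(f[...,0]-f[...,2]>60)&(f[...,0]-f[...,1]>40);ys,xs=np.nonzero(m[:, :400]);print(m.sum(),xs.min(),xs.max(),ys.min(),ys.max())
save(c['image'][130:300,100:420],'crop4.png')
ct=env.read_camera('top');print(env.state()['eef_pos'])
E
```

```text
[251.7906967  196.53055289]
[251.67299725 211.5378158 ]
2968 54 341 10 327
[ 444.02926379 -299.55231958  188.82453997]
```

View pics/crop4.png

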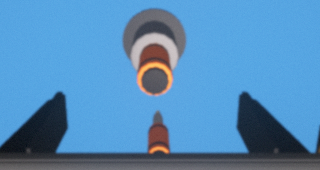

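Cap at (254,210), within about 2 mm of the prediction. I'll descend and grip.

send_rows:
  moves:
    - [[0.005, 0, 0.1, 0, 0, 0], [0.005, 0, 0.2, 0, 0, 0], [0.005, 0, 0.28, 0, 0, 0], [0.005, 0, 0.343, 0, 0, 0], [0.005, 0, 0.343, 0, 0, 0], [0.005, 0, 0.343, 0, 0, 0], [0.005, 0, 0.343, 0, 0, 0]]

```text
t: 6.83
eef_pos: [443.7, -301.5, 87.0]
tcp_rot: [3.141, 0.001, -1.751]
ft_force: [-1.0, 0.7, 0.2]
opening: 1.003
```

send_rows:
  moves:
    - [[0, 0, 0, 0, 0, 0], [0, 0, 0, 0, 0, 0], [0, 0, 0, 0, 0, 0], [0, 0, 0, 0, 0, 0], [0, 0, 0, 0, 0, 0], [0, 0, 0, 0, 0, 0], [0, 0, 0, 0, 0, 0], [0, 0, 0, 0, 0, 0], [0, 0, 0, 0, 0, 0], [0, 0, 0, 0, 0, 0]]
  grip: 1

```text
t: 7.67
eef_pos: [443.2, -301.2, 86.0]
tcp_rot: [3.14, 0.002, -1.752]
ft_force: [-0.2, -0.5, -0.5]
opening: 0.354
```

send_rows:
  moves:
    - [[0, 0, 0, 0, 0, 0], [0, 0, 0, 0, 0, 0], [0, 0, 0, 0, 0, 0], [0, 0, 0, 0, 0, 0], [0, 0, 0, 0, 0, 0]]
  grip: 1

```text
t: 8.08
eef_pos: [443.2, -301.2, 86.0]
tcp_rot: [3.14, 0.002, -1.752]
ft_force: [-1.3, -1.0, 0.2]
opening: 0.265
```

send_rows:
  moves:
    - [[0, 0, -0.06, 0, 0, 0], [0, 0, -0.12, 0, 0, 0], [0, 0, -0.18, 0, 0, 0], [0, 0, -0.24, 0, 0, 0], [0, 0, -0.3, 0, 0, 0], [0, 0, -0.36, 0, 0, 0], [0, 0, -0.4, 0, 0, 0], [0, 0, -0.4, 0, 0, 0], [0, 0, -0.4, 0, 0, 0]]

```text
t: 8.83
eef_pos: [443.2, -301.4, 206.0]
tcp_rot: [3.141, 0.001, -1.752]
ft_force: [-0.4, 0.0, -1.7]
opening: 0.268
```

```bash
python3 - <<'E'
from h import *
cs=env.read_camera('scene');ct=env.read_camera('top');s=env.state();print(s['t'],s['eef_pos'],s['ft_force'],s['opening'])
w=shot('w6')
p=s['eef_pos']+[0,0,11]
u=proj(cs,cs['T'],p).astype(int);v=proj(ct,ct['T'],p).astype(int);print(u,v)
A=cv2.resize(cs['image'][u[1]-60:u[1]+60,u[0]-65:u[0]+65],None,fx=3,fy=3,interpolation=cv2.INTER_CUBIC)
B=cv2.resize(w['image'][0:360,61:451],(390,360))
save(np.hstack([A,B]),'crop5.png')
E
```

```text
8.9333 [ 442.95056174 -301.16669195  205.00514664] [-0.20474841  0.8757041  -1.97519547] 0.26805189135189444
[123 206] [385 243]
```

View pics/crop5.png

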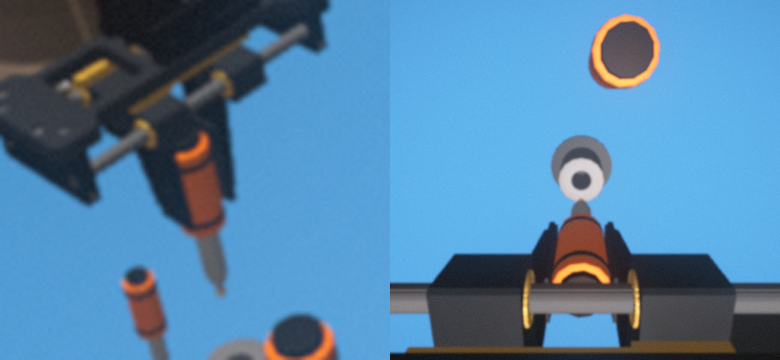

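The probe came out cleanly: it hangs in line with the fingers, and the empty stand is visible at (580,180) in the right half. Next I'll check the tip against the tool axis and compute the approach.

```bash
cat > plan.py <<'E'
from h import *
import sys
sp=np.array([551.7,10.0,71.7]);t=np.radians(20);F=R.from_euler('ZY',[-.195,-t]).as_matrix();n=F[:,2]
def target(d,yaw=-1.75,tipt=np.array([0,0,80.]),sp=sp):
    z=-n; xd=np.array([np.cos(yaw),np.sin(yaw),0]);x=xd-z*(xd@z);x/=np.linalg.norm(x);Rm=np.c_[x,np.cross(z,x),z]
    T=np.eye(4);T[:3,:3]=Rm;T[:3,3]=sp+n*d-Rm@tipt;return T
E
python3 - <<'E'
from plan import *
w=load('w6');M=np.linalg.inv(w['tool'])@w['T']
for q in ([0,0,66],[0,0,80],[0,2,80],[0,0,-39]): print(q,proj(w,M,q))
T=target(60);print(T[:3,3],R.from_matrix(T[:3,:3]).as_euler('xyz'));print(row(T))
c=cv2.resize(w['image'][170:250,210:300],None,fx=6,fy=6,interpolation=cv2.INTER_CUBIC);save(c,'crop6.png')
E
```

```text
[0, 0, 66] [251.82699541 207.86899689]
[0, 0, 80] [251.82092456 201.77325912]
[0, 2, 80] [251.81960612 204.25327956]
[0, 0, -39] [251.90939332 290.60473384]
[504.72467096  19.27808813 203.25696691] [-2.79256221 -0.00507673 -1.75184756]
[-1.0877, -0.0104, 0.0083, 0.2241, 0.0048, -0.0007]
```

send_rows:
  moves:
    - [[-0.12, 0, -0.02, 0, 0, 0], [-0.24, 0, -0.03, 0, 0, 0], [-0.36, 0, -0.03, 0, 0, 0], [-0.48, 0, -0.03, 0, 0, 0], [-0.6, 0, -0.03, 0.06, 0, 0], [-0.72, 0, -0.02, 0.12, 0, 0], [-0.84, 0, 0, 0.18, 0, 0], [-0.94, -0.01, 0.008, 0.224, 0.005, 0], [-1, -0.01, 0.008, 0.224, 0.005, 0], [-1, -0.01, 0.008, 0.224, 0.005, 0]]

```text
t: 9.82
eef_pos: [499.5, -4.0, 203.1]
tcp_rot: [-2.793, -0.006, -1.75]
ft_force: [-0.5, -0.4, -0.9]
opening: 0.271
```

```bash
python3 - <<'E'
from plan import *
w=shot('w7');M=np.linalg.inv(w['tool'])@w['T']
print(env.state()['t'],row(target(40)),proj(w,w['T'],sp))
cs=env.read_camera('scene')
c=cv2.resize(w['image'][150:250,200:300],None,fx=4,fy=4,interpolation=cv2.INTER_CUBIC)
s=env.state();u=proj(cs,cs['T'],(toolT()@[0,0,60,1])[:3]).astype(int)
b=cv2.resize(cs['image'][u[1]-50:u[1]+50,u[0]-50:u[0]+50],None,fx=4,fy=4,interpolation=cv2.INTER_CUBIC)
print(u,proj(cs,cs['T'],(toolT()@[0,0,80,1])[:3]),proj(cs,cs['T'],(toolT()@[0,0,-44,1])[:3]));save(np.hstack([c,b]),'crop6.png')
E
```

```text
Traceback (most recent call last):
KeyError: 'tool'
```

View pics/crop6.png

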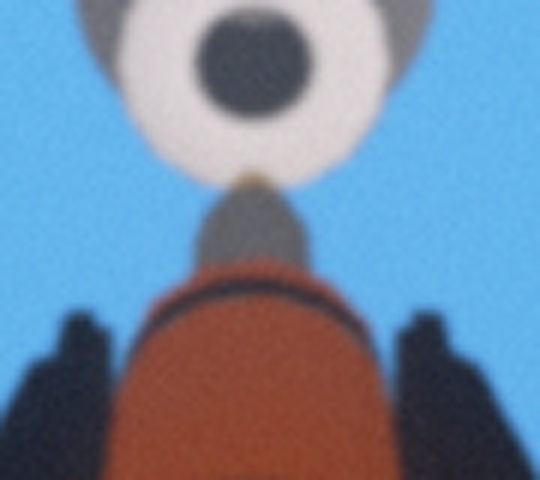

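The tip is at about (252,199), matching the expected tool point (0,0,80), so the probe is square in the jaws. I'll approach.

```bash
python3 - <<'E'
from plan import *
T0=toolT();print(env.state()['t'],'d25',row(target(25)),'d10',row(target(10)),(T0@[0,0,80,1])[:3])
E
```

```text
9.8667 d25 [-0.0835, -0.0016, 0.117, 0.0002, -0.0003, 0.0014] d10 [-0.0835, -0.0017, 0.167, 0.0002, -0.0003, 0.0014] [526.608608   -10.59212374 128.14966049]
```

send_rows:
  moves:
    - [[-0.083, -0.002, 0.05, 0, 0, 0.001], [-0.083, -0.002, 0.1, 0, 0, 0.001], [-0.083, -0.002, 0.13, 0, 0, 0.001], [-0.083, -0.002, 0.15, 0, 0, 0.001], [-0.083, -0.002, 0.15, 0, 0, 0.001], [-0.083, -0.002, 0.15, 0, 0, 0.001]]

```text
t: 10.37
eef_pos: [520.3, 13.6, 161.7]
tcp_rot: [-2.792, -0.006, -1.756]
ft_force: [-0.5, 0.6, -1.2]
opening: 0.27
```

```bash
python3 - <<'E'
from plan import *
w=shot('w8');cs=env.read_camera('scene');ct=env.read_camera('top')
F=[]
for i in range(8): env.read_camera('top');F.append(env.state()['ft_force'])
F=np.array(F);print('base',F.mean(0),F.std(0),'n',F.mean(0)@n);np.save('base.npy',F.mean(0))
T=toolT();tip=(T@[0,0,80,1])[:3];print('tip-sp in face frame',np.linalg.inv(R.from_euler('ZY',[-.195,-t]).as_matrix())@(tip-sp))
u=proj(cs,cs['T'],(T@[0,0,50,1])[:3]).astype(int)
k=5
b=cv2.resize(cs['image'][u[1]-40:u[1]+40,u[0]-40:u[0]+40],None,fx=k,fy=k,interpolation=cv2.INTER_CUBIC)
c=cv2.resize(w['image'][130:230,200:300],(400,400),interpolation=cv2.INTER_CUBIC)
save(np.hstack([c,b]),'crop7.png')
print(u,'tip scene',proj(cs,cs['T'],tip),'sp scene',proj(cs,cs['T'],sp),'tip wrist',proj(w,w['T'],tip),'sp wrist',proj(w,w['T'],sp), env.state()['t'])
f=w['image'].astype(int);m=(f[...,0]-f[...,1]>110)&(f[...,1]-f[...,2]<30);ys,xs=np.nonzero(m[:230]);print('red px',xs.min(),xs.max(),ys.min(),ys.max(),m[:230].sum())
E
```

```text
base [ 0.01871918  0.09419851 -2.08650996] [0.61081956 0.60969917 0.64715687] n -1.960716281942465
tip-sp in face frame [ 1.39134516 -1.79139084 15.66829913]
[257 168] tip scene [260.94280511 180.43745068] sp scene [262.94093266 186.06460129] tip wrist [250.72650429 201.84988232] sp wrist [248.5132925  197.35640986] 10.9167
red px 239 258 188 205 240
```

View pics/crop7.png

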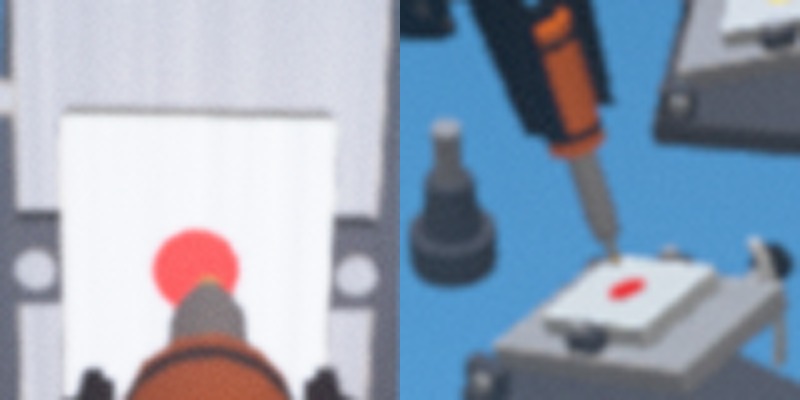

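The wrist half shows the tip at (252,200), just off the spot centre at (249,197.5). This agrees with the computed offset of about 2 mm, which I'll correct while descending.

```bash
python3 - <<'E'
from plan import *
for d in (5,0,-4): print(d,row(target(d)))
E
```

```text
5 [-0.0057, 0.0042, 0.0355, -0.001, -0.0008, -0.0014]
0 [-0.0057, 0.0042, 0.0522, -0.001, -0.0008, -0.0014]
-4 [-0.0058, 0.0042, 0.0655, -0.001, -0.0008, -0.0014]
```

send_rows:
  moves:
    - [[-0.006, 0.004, 0.01, 0, 0, 0], [-0.006, 0.004, 0.022, 0, 0, 0], [-0.006, 0.004, 0.032, 0, 0, 0], [-0.006, 0.004, 0.042, 0, 0, 0], [-0.006, 0.004, 0.05, 0, 0, 0], [-0.006, 0.004, 0.056, 0, 0, 0], [-0.006, 0.004, 0.06, 0, 0, 0], [-0.006, 0.004, 0.06, 0, 0, 0], [-0.006, 0.004, 0.06, 0, 0, 0]]

```text
t: 11.67
eef_pos: [525.7, 15.2, 144.6]
tcp_rot: [-2.791, -0.006, -1.754]
ft_force: [-1.6, -0.3, 0.2]
opening: 0.269
```

```bash
cat > chk.py <<'E'
from plan import *
F=[]
for i in range(14): env.read_camera('top');F.append(env.state()['ft_force'])
F=np.array(F)-np.load('base.npy');T=toolT();tip=(T@[0,0,80,1])[:3]
print('dF',F.mean(0).round(2),'n',(F@n).mean().round(2),'+-',((F@n).std()/14**.5).round(2),'tip off',(np.linalg.inv(R.from_euler('ZY',[-.195,-t]).as_matrix())@(tip-sp)).round(1),'ang',np.degrees(np.arccos(-T[:3,2]@n)).round(2),env.state()['t'])
E
python3 chk.py
```

```text
dF [-1.12  0.57  2.19] n 2.47 +- 0.14 tip off [ 0.1 -0.  -2.5] ang 0.11 12.3667
```

Contact: about 2.5 N along the normal, so about 3.7 mm in. I'll press 2.3 mm more.

send_rows:
  moves:
    - [[0, 0, 0.004, 0, 0, 0], [0, 0, 0.0077, 0, 0, 0], [0, 0, 0.0077, 0, 0, 0], [0, 0, 0.0077, 0, 0, 0]]

```text
t: 12.7
eef_pos: [526.5, 15.0, 142.3]
tcp_rot: [-2.791, -0.006, -1.754]
ft_force: [-2.2, 1.3, 0.6]
opening: 0.267
```

```bash
python3 chk.py; python3 - <<'E'
from plan import *
w=shot('w9');cs=env.read_camera('scene');T=toolT();print(env.state()['t'],proj(w,w['T'],sp))
u=proj(cs,cs['T'],(T@[0,0,50,1])[:3]).astype(int)
b=cv2.resize(cs['image'][u[1]-40:u[1]+40,u[0]-40:u[0]+40],None,fx=5,fy=5,interpolation=cv2.INTER_CUBIC)
c=cv2.resize(w['image'][130:230,200:300],(400,400),interpolation=cv2.INTER_CUBIC)
save(np.hstack([c,b]),'crop8.png')
E
```

```text
dF [-1.65  0.58  2.86] n 3.28 +- 0.11 tip off [ 0.1 -0.  -4.8] ang 0.11 13.4
13.5 [251.82527366 204.16698641]
```

View pics/crop8.png

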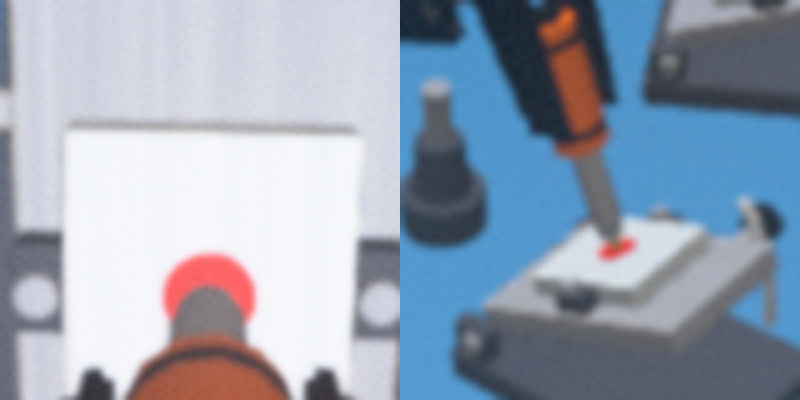

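The last picture shows the tip inside the red disc (centre about (252,204)), and the table hasn't moved. Force is 3.3 N, so about half-way in. Handing in.

```bash
python3 -c "
from cell import env
print(env.job_done());s=env.state();print(s['t'],s['ft_force'],s['opening'])"
```

```text
the job is handed in; nothing more can be done
None
the job is handed in; nothing more can be done
```

The probe is set on the red spot and still held there, and I handed the job in at about 13.5 s of the 34 s allowed. No verdict is reported back.

I lifted the middle-sized orange probe 120 mm out of its stand. I then pressed its tip onto the spot along the face normal.

| Check | Last reading | Required |
|---|---|---|
| Force along the normal | 3.3 ± 0.1 N (spring tip about 5.7 mm in, from the force) | 1.2 to 8 N, 2.5 to 10.5 mm in |
| Tip from spot centre | under 1 mm computed; last picture shows it inside the spot | under 10 mm |
| Probe to estimated normal | 0.1 degrees | under 7 degrees |
| Grip opening | 0.27, about 25 mm, on the 26 mm grip | held |

**Weakest check:** the face's tilt. My fits of the corners gave 19.4 to 21.1 degrees with the side view included, and 15.8 to 20.1 from the earlier views alone. I used 20 degrees, so the true squareness is probably within a few degrees.

**One disagreement:** the measured force leans about 31 degrees from vertical, more than the 20-degree normal. I put this down to friction or sensor noise, but did not confirm it.

The red table looked unmoved in the last picture. The arm's path stayed clear of the yellow table, the tool holders and the nut, but I did not re-measure their positions at the end.

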